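Make up the bedside candle vase

ROBOT

A 6-joint arm with a two-finger parallel gripper is mounted at the origin on the work surface. World frame = base frame: x ahead of the robot, y to its left, z up, the work surface at z = 0. Lengths are in m, angles in rad, forces in N, time in s.
With the tool pointing down it reaches from about 0.275 to 0.775 m from the base axis. Payload 14.6 kg.
Tool frame: the origin (TCP) lies midway between the tips of the shut fingers; the grasp point (between the pads) lies 19 mm behind it; z points along the fingers, y is the line along which they close (so a half turn about z gives the same grasp; the last joint's range is limited). The gripper opens to 85 mm and grips with 20 to 120 N. Pads are 22 mm wide; open, the fingers measure 114 mm over their backs; the gripper's body (76 mm by 85 mm) begins 54 mm behind the grasp point. The pads swing forward as they close: fully open they stand 13 mm farther back than shut.
Start: joints at [-1.26, 0.263, -0.048, 1.259, 0, 1.415], TCP at [0.236, -0.469, 0.231] pointing down, gripper open.
Joint ranges: [-2.65, 2.65], [-0.89, 1.7], [-1.18, 1.37], [-2.13, 2.11], [-1.35, 1.29], [-3.14, 3.14]. Speed limits (rad/s): [1.89, 1.89, 2.57, 2.79, 3.14, 3.14].

INTERFACE

Orientations are given as a unit quaternion [x, y, z, w].
In Python, from rig import manip gives the robot as it stands.
- The arm moves only by the tool play_rows, never from a script. Its argument "plan" is a list that holds one entry, the list of rows, each a list of 6 numbers: the shift along the tool's x, y, z each as a share of 120 mm, from -1 to 1, then the turn, a rotation vector about the tool's x, y, z each as a share of 180 degrees, from -1 to 1. A call has 1 to 8 rows; each row is the pose to reach, as a shift and turn from the pose commanded when the call began, along the tool's axes at that moment, turning the shorter way round; what a row does not reach only later rows make up. A row lasts 1/10 s, in which the tool goes at most 50 mm and 8.59 degrees, less where a joint would pass 70% of its speed; a pose out of reach is approached as far as the arm can. A call with a number of a shift or a turn outside -1 to 1 is refused whole. A call with a gripper value outside its range is refused whole. "claw" is the closure in counts, from 0 (fully open) to 255 (shut), set as the call begins (left out, the last holds). The fingers move at their own pace and stop on an object; "grip_force" is the grip in N (left out, the last holds). Time passes only in rows, so rows that repeat a pose let the fingers close. It gives the time, the measured TCP pose, the force, the opening and the grip force at its end, in the units of the state.
- manip.get_obs(): the state, without advancing time (a new reading comes with each control period).
- manip.camera(name): name is "scene" or "top"; returns (picture, depth): 480x640x3 uint8, blue, green, red; 480x640 float32, m along the optical axis (not along the pixel's ray), 0 where there is no reading.
- manip.calibration(name): a dict with "vertical_fov" (degrees; the focal length in pixels is half the picture's height over the tangent of half this angle, whatever the lens; pixels are square), "cx", "cy" (the principal point, pixels), "D" ([k1, k2, p1, p2, k3] as OpenCV has them; the pictures are not rectified), "world_from_camera" (4x4, takes a point from camera to world coordinates). Camera axes: x right, y down, z forward; pixel columns grow to the right and rows downward; lengths in m; the calibration is good to about 2 mm. A picture is of the moment at which its call begins. calibration takes no time and is no camera call.
- manip.sign_off(): hands the job in; it is judged then, once.
The state is a dict: "clock": time; "joints": joint angles; "dq": joint speeds; "joint_efforts": joint torques, N m; "tcp_pos": TCP position; "tool_rot": TCP orientation; "contact_force": force on the tool from outside, world axes, zero at the start; "torque": the same for the moment, N m; "opening": opening from 0.0 (shut) to 1.0 (fully open); "grasp_force": force on a finger pad.
Only numpy, scipy, OpenCV 4.12 (cv2) and the standard library are available. Lean on these libraries where they do the work, as an engineer would, in place of code of your own. Each camera call takes 0.05 s, during which the arm holds its last target. There are 200 camera calls.

TASK

Make up the candle vase on the dresser: lower the tall candle gently into the ribbed glass vase until it stands upright on the very bottom, down in the narrow foot, and let go of it. Then carry the scoop of pebbles level to the vase without spilling any, tip all five pebbles from the scoop into the glass around the candle, and lay the empty scoop back flat on the dresser. Leave the vase where it is and knock nothing else about.

Things in the scene. Friction and masses are not known exactly. Their poses are not given: they have to be found in the camera images.
- vase: clear ribbed glass vase, open on top, 122 mm high, 0.95 kg, loose. Origin: centre of its underside, z up. Wide upper body 125 mm outside, 114 inside; narrow foot 68 outside, 58 inside. The foot's inner floor is 6 mm above the origin; a flat shoulder, its upper face 37 mm above the origin, joins foot and body. Glass 5 mm thick.
- vase_mouth (a point): centre of the vase's rim plane, 122 mm above its origin.
- candle: tall plain ivory candle, a straight cylinder of 40 mm diameter and 200 mm height (and a thin 11 mm wick), about 0.22 kg (it varies), standing upright on the dresser. Origin: centre of its underside, z up its axis.
- scoop: steel scoop (0.14 kg) lying flat, five pebbles on it. Origin: centre of the bed's underside; x points from handle to nose, z up. Flat bed 96 mm long, 66 wide (62 inside), floor and walls 2 mm; back wall 32 high, side walls fall from 31 to 16 mm at the nose, which is open. Wooden handle: bar 18 mm wide and high, from x = -72 to -177 mm, its axis level, 45 mm above the underside.
- scoop_grip (a point): a point on the handle's axis, 98 mm behind the scoop's origin and 45 mm above the underside; a good place to grip, 18 mm wide across the scoop's y.
- scoop_nose (a point): middle of the bed's open front edge, 48 mm ahead of the scoop's origin, on the floor's upper face (2 mm above the underside).
- scoop_bed (a point): centre of the bed, on the floor's upper face (2 mm above the scoop's origin).
- pebble0: smooth grey oval pebble, a flattened round about 29 mm across and 20 mm thick, 22 g; origin at its centre. It lies in the scoop. The pebbles slide off the steel when the bed is tilted about 25 to 40 degrees.
- pebble1: another pebble like pebble0, 30 mm across, 19 mm thick; origin at its centre.
- pebble2: another pebble like pebble0, 30 mm across, 20 mm thick; origin at its centre.
- pebble3: another pebble like pebble0, 28 mm across, 19 mm thick; origin at its centre.
- pebble4: another pebble like pebble0, 30 mm across, 20 mm thick; origin at its centre.
- lotion: bystander: white pump bottle, 52 mm diameter, 119 mm high, origin at the centre of its underside; stands near the candle. The candle, this bottle and the jar can stand in any of three places.
- jar: bystander: amber glass jar with black lid, 68 mm diameter, 66 mm high, origin at the centre of its underside.
- matchbox: bystander: matchbox 53 x 36 x 15 mm lying flat, origin at the centre of its underside.
- shell_dish: bystander: white fluted trinket dish, 96 mm across, 23 mm high, origin at the centre of its underside.
- mug: bystander: white mug, 82 mm diameter, 92 mm high, origin at the centre of its underside.
Mind the look-alikes: they are no part of the job. Of the things that look like the scoop, the largest one is meant.

How it is judged:
On the way, in this order (a step that is already met when the one before it is completed fails the run):
1. the candle stands upright on the vase's inner floor, let go (z of candle in the frame of vase below 0.009 m and horizontal distance between candle and vase below 0.016 m and angle between candle's own z axis and vertical below 0.1 rad and contact force between the fingers and candle below 0.05 N), for 0.3 s.
2. the scoop is lifted clear of the dresser with all five pebbles on it (height (world z) of scoop_bed above 0.07 m and distance between each of pebble0, pebble1, pebble2, pebble3, pebble4 and scoop_bed below 0.075 m), for 0.2 s.
3. all five pebbles are in the vase around the candle (horizontal distance between each of pebble0, pebble1, pebble2, pebble3, pebble4 and vase below 0.06 m and z of each of pebble0, pebble1, pebble2, pebble3, pebble4 in the frame of vase below 0.118 m and z of candle in the frame of vase below 0.009 m and horizontal distance between candle and vase below 0.016 m and angle between candle's own z axis and vertical below 0.1 rad), for 0.2 s.
At the end, for the whole second after the job is handed in: Candle upright (6 degrees) with its underside within 3 mm of the vase's inner floor; five pebbles inside the vase below the rim; scoop flat on the dresser (3.5 degrees, 6 mm); vase upright, within 30 mm of where it was; all at rest (all of step 3 and linear speed of each of candle, vase, scoop, pebble0, pebble1, pebble2, pebble3, pebble4 below 0.02 m/s and height (world z) of scoop below 0.006 m and angle between scoop's own z axis and vertical below 0.06 rad and distance of vase from where it was at the start of the episode below 0.03 m and angle between vase's own z axis and vertical below 0.05 rad); the robot touches nothing.
It fails at once if a pebble is spilled onto the dresser top ((distance between pebble0 and scoop_bed above 0.075 m and horizontal distance between pebble0 and vase above 0.0625 m and height (world z) of pebble0 below 0.03 m) or (distance between pebble1 and scoop_bed above 0.075 m and horizontal distance between pebble1 and vase above 0.0625 m and height (world z) of pebble1 below 0.03 m) or (distance between pebble2 and scoop_bed above 0.075 m and horizontal distance between pebble2 and vase above 0.0625 m and height (world z) of pebble2 below 0.03 m) or (distance between pebble3 and scoop_bed above 0.075 m and horizontal distance between pebble3 and vase above 0.0625 m and height (world z) of pebble3 below 0.03 m) or (distance between pebble4 and scoop_bed above 0.075 m and horizontal distance between pebble4 and vase above 0.0625 m and height (world z) of pebble4 below 0.03 m)).
It fails at once if the fingers touch a pebble (they are to be tipped from the scoop) (contact force between the fingers and pebble0 above 0.5 N or contact force between the fingers and pebble1 above 0.5 N or contact force between the fingers and pebble2 above 0.5 N or contact force between the fingers and pebble3 above 0.5 N or contact force between the fingers and pebble4 above 0.5 N).
It fails at once if the candle is dropped into the vase instead of lowered (horizontal distance between candle and vase below 0.05 m and z of candle in the frame of vase below 0.12 m and linear speed of candle above 0.5 m/s).
It fails at once if the vase is tipped by more than 12 degrees or pushed more than 40 mm (angle between vase's own z axis and vertical above 0.21 rad or distance of vase from where it was at the start of the episode above 0.04 m).
It fails at once if a bystander is pushed more than 30 mm or knocked over (distance of any of lotion, jar, matchbox, shell_dish, mug from where it was at the start of the episode above 0.03 m or angle between any of lotion, jar, matchbox, shell_dish, mug's own z axis and vertical above 0.5 rad).
It also fails if it takes over 72 s, if anything falls off the work surface, if the arm or the gripper's body presses on something with over 40 N, if the wrist force passes 120 N, or if a joint passes its speed limit or range.

## Working session

There is one attempt and no reset: what is moved stays moved. The work goes in short steps, Python scripts to look and compute and a tool call to move; the robot and the scene stay as the last step left them, time stands still between calls to the robot, and variables do not carry over. Pictures are saved under pics/ and viewed, at most 10 in all, crops included, and the job is handed in when it is done.

Besides the shell and the picture viewer there is one more tool, called after "Call:" as a command line: name --argument value ..., lists and objects as JSON in quotes. play_rows: Moves the arm, as the interface text tells. Its arguments: {"type":"object","properties":{"plan":{"type":"array"},"claw":{"type":"number"},"grip_force":{"type":"number"}},"required":["plan"]}

```bash
ls; mkdir -p pics; cat > h.py <<'E'
import numpy as np, cv2
from rig import manip
from scipy.spatial.transform import Rotation as R
def cal(n):
    c=manip.calibration(n); f=240/np.tan(np.radians(c["vertical_fov"])/2)
    return np.array([[f,0,c["cx"]],[0,f,c["cy"]],[0,0,1.]]),np.array(c["D"],float),np.array(c["world_from_camera"])
def ray(n,uv,z):
    K,D,T=cal(n); p=cv2.undistortPoints(np.array(uv,float).reshape(-1,1,2),K,D).reshape(-1,2)
    d=np.c_[p,np.ones(len(p))]@T[:3,:3].T; o=T[:3,3]
    return o+d*((z-o[2])/d[:,2])[:,None]
def cloud(n,dep):
    K,D,T=cal(n); v,u=np.mgrid[0:480,0:640]
    p=cv2.undistortPoints(np.c_[u.ravel(),v.ravel()].astype(float).reshape(-1,1,2),K,D).reshape(-1,2)
    return ((np.c_[p,np.ones(len(p))]*dep.reshape(-1,1))@T[:3,:3].T+T[:3,3]).reshape(480,640,3)
def rel(pos,yaw=None,rot=None):
    """shift/turn in tool axes & units from current measured pose to target"""
    o=manip.get_obs(); r=R.from_quat(o["tool_rot"])
    s=r.inv().apply(np.array(pos)-o["tcp_pos"])/0.12
    t=(r.inv()*rot).as_rotvec()/np.pi if rot is not None else np.zeros(3)
    return np.round(s,3),np.round(t,4)
E
python3 - <<'E'
from h import *
for n in("top","scene"):
    p,d=manip.camera(n); cv2.imwrite(f"pics/{n}0.png",p); np.save(f"{n}0.npy",d); print(n,cal(n))
o=manip.get_obs(); print(o)
E
```

```text
pics
top (array([[516.22942436,   0.        , 318.4243049 ],
       [  0.        , 516.22942436, 239.51111041],
       [  0.        ,   0.        ,   1.        ]]), array([-0.11893655,  0.        ,  0.        ,  0.        ,  0.        ]), array([[ 2.47789065e-02, -9.73274565e-01,  2.28303805e-01,
         2.50002791e-01],
       [-9.99679052e-01, -2.53282130e-02,  5.24074946e-04,
        -3.82371727e-03],
       [ 5.27245858e-03, -2.28243518e-01, -9.73589800e-01,
         1.26144462e+00],
       [ 0.00000000e+00,  0.00000000e+00,  0.00000000e+00,
         1.00000000e+00]]))
scene (array([[530.34092589,   0.        , 317.16426386],
       [  0.        , 530.34092589, 237.88908323],
       [  0.        ,   0.        ,   1.        ]]), array([-0.00451899,  0.        ,  0.        ,  0.        ,  0.        ]), array([[-0.78977419,  0.42474643, -0.44254627,  0.97116953],
       [ 0.6133778 ,  0.54104959, -0.57535469,  0.62279882],
       [-0.00494038, -0.72584834, -0.68783703,  0.84581355],
       [ 0.        ,  0.        ,  0.        ,  1.        ]]))
{'clock': 0.1, 'joints': array([-1.26029504e+00,  2.63492245e-01, -4.88403859e-02,  1.25938978e+00,
       -2.81007274e-05,  1.41548963e+00]), 'dq': array([-1.03671656e-04, -1.59025195e-03,  2.20918480e-03,  6.48903880e-04,
       -9.23315892e-06,  9.25640861e-04]), 'joint_efforts': array([ 4.56177833e-03, -6.38575602e+01,  3.85062611e+01,  9.95251903e-03,
       -9.92678656e-05,  9.11627126e-06]), 'tcp_pos': array([ 0.23571563, -0.46885429,  0.23087643]), 'tool_rot': array([ 9.73000140e-01,  2.30804057e-01, -4.99029241e-05, -4.60560535e-04]), 'contact_force': array([ 0.09844887,  0.10904355, -0.49172007]), 'torque': array([ 0.03210407, -0.01057633, -0.02073423]), 'grasp_force': 0.0, 'opening': 1.0019715083918903}
```

View pics/top0.png

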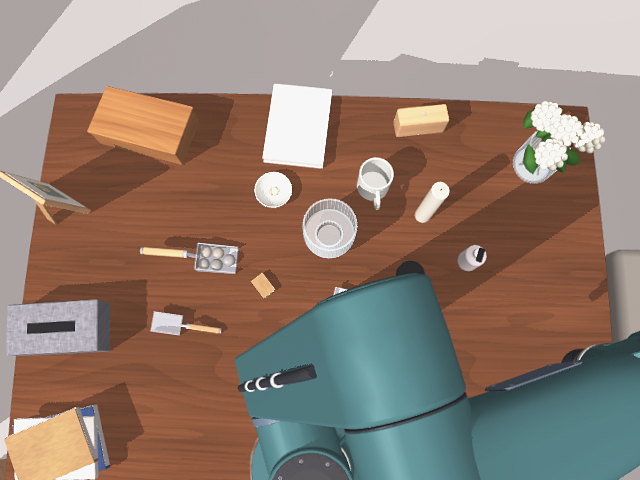

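View pics/scene0.png

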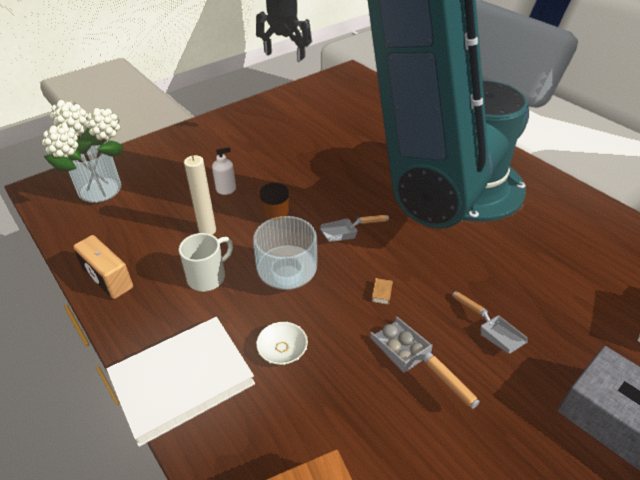

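Top view: the vase is at (330,228), the candle has its top at (440,188), the mug is at (375,180), the lotion at (473,258), the dish at (273,190) and the matchbox at (263,285). The jar is hidden under the arm at about (410,268) and is seen in the scene view at (274,200). There are three scoop-like things: top (216,258) with pebbles, top (170,323) empty, and scene (345,230) empty. The one at (216,258) fits because it is the largest and holds the five pebbles.

```bash
cat > m.py <<'E'
from h import *
pt=cv2.imread("pics/top0.png"); ps=cv2.imread("pics/scene0.png")
ct=cloud("top",np.load("top0.npy")); cs=cloud("scene",np.load("scene0.npy"))
crop=cv2.resize(pt[225:300,130:250],None,fx=6,fy=6,interpolation=cv2.INTER_CUBIC); cv2.imwrite("pics/crop_scoop.png",crop)
def box(c,u0,u1,v0,v1,z0,z1):
    q=c[v0:v1,u0:u1].reshape(-1,3); return q[(q[:,2]>z0)&(q[:,2]<z1)&(np.abs(q).max(1)<1.2)]
q=box(ct,425,460,175,230,.196,.205); print("candle top",len(q),q.mean(0),np.ptp(q,0))
q=box(cs,180,220,150,245,.06,.19); print("candle side scene",len(q),q.mean(0),np.ptp(q,0))
def circ(q):
    A=np.c_[2*q[:,:2],np.ones(len(q))]; s=np.linalg.lstsq(A,(q[:,:2]**2).sum(1),rcond=None)[0]; return s[:2],np.sqrt(s[2]+s[0]**2+s[1]**2)
print("candle circ",circ(q))
q=box(ct,295,365,190,265,.112,.13); print("vase rim",len(q),circ(q) if len(q)>5 else 0)
q=box(cs,245,325,210,295,.112,.13); print("vase rim s",len(q),circ(q) if len(q)>5 else 0)
q=box(cs,245,325,210,295,.05,.11); print("vase side s",len(q),circ(q) if len(q)>5 else 0)
print("rim rays", ray("top",[[303,229],[357,229],[330,199],[330,258]],.122).round(3))
q=box(ct,135,196,240,262,.045,.07); print("handle",len(q),q.mean(0), cv2.minAreaRect(q[:,:2].astype(np.float32)*1000))
q=box(ct,190,245,235,280,.012,.05); print("bed",len(q),cv2.minAreaRect(q[:,:2].astype(np.float32)*1000), q[:,2].max())
for nm,b,z in(("mug",(355,395,155,210),(.05,.11)),("lotion",(455,490,240,275),(.06,.13)),("dish",(250,297,170,210),(.008,.03)),("match",(248,280,270,300),(.008,.02)),):
    q=box(ct,*b,*z); print(nm,len(q),np.median(q,0).round(3),q.min(0).round(3),q.max(0).round(3))
q=box(cs,258,292,182,215,.02,.075); print("jar",len(q),q.min(0),q.max(0))
q=box(cs,315,390,212,245,.005,.06); print("scoop3",len(q),q.min(0),q.max(0))
E
python3 m.py
```

```text
candle top 237 [ 0.61628792 -0.26502821  0.20032311] [0.03872216 0.03993062 0.0089264 ]
candle side scene 1380 [ 0.62507122 -0.23857516  0.11123341] [0.21972205 0.2739992  0.12984499]
candle circ (array([ 0.54075976, -0.2101682 ]), np.float64(0.11449965659780946))
vase rim 467 (array([ 0.55359435, -0.02805895]), np.float64(0.059908286676281834))
vase rim s 739 (array([ 0.55350041, -0.02589901]), np.float64(0.059971883279040676))
vase side s 2339 (array([ 0.5539052 , -0.02526375]), np.float64(0.06001946693647419))
rim rays [[ 0.541  0.033  0.122]
 [ 0.544 -0.091  0.122]
 [ 0.614 -0.028  0.122]
 [ 0.475 -0.03   0.122]]
handle 358 [0.493343   0.36825456 0.0522247 ] ((494.07208251953125, 367.69805908203125), (118.57951354980469, 19.29131507873535), 87.20297241210938)
bed 735 ((488.89971923828125, 253.5189208984375), (108.37743377685547, 67.57237243652344), 87.44507598876953) 0.044689764793617526
mug 606 [ 0.684 -0.141  0.078] [ 0.616 -0.179  0.05 ] [ 0.735 -0.097  0.099]
lotion 401 [ 0.494 -0.369  0.082] [ 0.473 -0.404  0.062] [ 0.525 -0.35   0.123]
dish 675 [0.676 0.117 0.015] [0.621 0.059 0.008] [0.716 0.164 0.027]
match 322 [0.425 0.13  0.014] [0.396 0.102 0.008] [0.455 0.159 0.02 ]
jar 789 [ 0.4179976  -0.25588703  0.02000788] [ 0.48489338 -0.18495898  0.07139185]
scoop3 769 [ 0.25449651 -0.09250509  0.00504237] [ 0.4226393  -0.02434607  0.03540247]
```

View pics/crop_scoop.png

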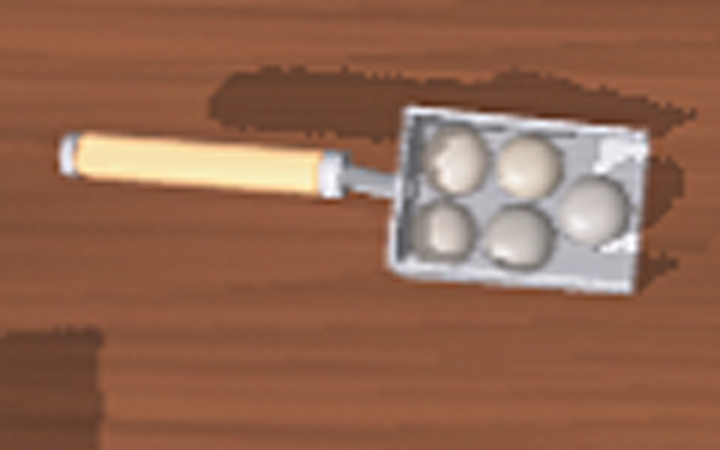

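Crop: a steel scoop with five pebbles on the bed and a wooden handle at left, so this is the scoop meant (top-view 216,258). I'll move over to the candle first.

Call:
play_rows --plan '[[[0.2,0,-0.15,0,0,0],[0.5,0,-0.25,0,0,0],[0.8,0,-0.25,0,0,0],[1,0,-0.25,0,0,0]]]' --claw 0 --grip_force 40

```text
clock: 0.5
tcp_pos: [0.3446, -0.4142, 0.2614]
tool_rot: [0.973, 0.231, 0.0, 0.0]
contact_force: [0.3, -0.4, 0.1]
opening: 1.001
grasp_force: 0.0
```

Call:
play_rows --plan '[[[0.3,0,0,0,0,0],[0.6,0,0,0,0,0],[0.9,0,0,0,0,0],[1,0,0,0,0,0]]]'

```text
clock: 0.9
tcp_pos: [0.4524, -0.3596, 0.2608]
tool_rot: [0.973, 0.232, 0.0, -0.0]
contact_force: [0.1, -0.3, 0.0]
opening: 1.001
grasp_force: 0.0
```

Call:
play_rows --plan '[[[0.3,0,0,0,0,0],[0.6,0,0,0,0,0],[0.9,0,0,0,0,0],[1,0,0,0,0,0]]]'

```text
clock: 1.3
tcp_pos: [0.5592, -0.3061, 0.2605]
tool_rot: [0.973, 0.232, -0.0, -0.0]
contact_force: [0.2, -0.9, -0.8]
opening: 1.0
grasp_force: 0.0
```

```bash
python3 - <<'E'
from h import *
p,d=manip.camera("scene"); cv2.imwrite("pics/scene1.png",p); c=cloud("scene",d)
p,d=manip.camera("top"); cv2.imwrite("pics/top1.png",p)
ct=cloud("top",d)
q=ct[170:235,410:460].reshape(-1,3); q=q[(q[:,2]>.194)&(q[:,2]<.206)]; print(len(q),q.mean(0),cv2.minEnclosingCircle((q[:,:2]*1000).astype(np.float32)))
o=manip.get_obs(); print(o["clock"],o["tcp_pos"],R.from_quat(o["tool_rot"]).as_matrix().round(3))
print(rel([.6165,-.265,.25]))
# candle side from scene, axis x-y by colour column edges at mid height
q=c[155:240,180:222].reshape(-1,3); q=q[(q[:,2]>.1)&(q[:,2]<.18)&(np.hypot(q[:,0]-.616,q[:,1]+.265)<.035)]
from scipy.optimize import least_squares
s=least_squares(lambda p:np.hypot(q[:,0]-p[0],q[:,1]-p[1])-.02,[.616,-.265],loss="soft_l1",f_scale=.002); print("scene fit",len(q),s.x)
E
```

```text
48 [ 0.62482808 -0.25317212  0.19954301] ((623.25341796875, -255.48150634765625), 15.334855079650879)
1.4 [ 0.55812939 -0.30684572  0.26057731] [[ 0.893  0.451 -0.001]
 [ 0.451 -0.893  0.001]
 [-0.    -0.001 -1.   ]]
(array([ 0.591, -0.092,  0.088]), array([0., 0., 0.]))
scene fit 553 [ 0.61412902 -0.26606291]
```

Call:
play_rows --plan '[[[0.3,-0.05,0,0,0,0],[0.58,-0.09,0,0,0,0],[0.58,-0.09,0,0,0,0],[0.58,-0.09,0.2,0,0,0],[0.58,-0.09,0.45,0,0,0],[0.58,-0.09,0.7,0,0,0],[0.58,-0.09,0.88,0,0,0],[0.58,-0.09,0.88,0,0,0]]]'

```text
clock: 2.2
tcp_pos: [0.6122, -0.267, 0.1532]
tool_rot: [0.973, 0.23, -0.002, -0.001]
contact_force: [0.3, -0.2, 0.9]
opening: 1.002
grasp_force: 0.0
```

Call:
play_rows --plan '[[[0,0,0,0,0,0],[0,0,0,0,0,0],[0,0,0,0,0,0],[0,0,0,0,0,0],[0,0,0,0,0,0],[0,0,0,0,0,0],[0,0,0,0,0,0],[0,0,0,0,0,0]]]' --claw 255 --grip_force 40

```text
clock: 3.0
tcp_pos: [0.6152, -0.2667, 0.1571]
tool_rot: [0.973, 0.231, 0.001, 0.001]
contact_force: [-0.6, 0.5, 6.0]
opening: 0.457
grasp_force: 39.7
```

Call:
play_rows --plan '[[[0,0,-0.05,0,0,0],[0,0,-0.2,0,0,0],[0,0,-0.4,0,0,0],[0,0,-0.6,0,0,0],[0,0,-0.8,0,0,0],[0,0,-0.95,0,0,0],[0,0,-1,0,0,0],[0,0,-1,0,0,0]]]'

```text
clock: 3.8
tcp_pos: [0.615, -0.2666, 0.2763]
tool_rot: [0.973, 0.231, 0.0, 0.0]
contact_force: [0.1, 0.2, -2.2]
opening: 0.46
grasp_force: 40.8
```

Call:
play_rows --plan '[[[0,0,-0.15,0,0,0],[0,0,-0.3,0,0,0],[0,0,-0.3,0,0,0],[0,0,-0.3,0,0,0]]]'

```text
clock: 4.2
tcp_pos: [0.6148, -0.2665, 0.3104]
tool_rot: [0.973, 0.231, -0.0, -0.0]
contact_force: [0.3, -0.2, -2.2]
opening: 0.458
grasp_force: 41.1
```

```bash
python3 - <<'E'
from h import *
p,d=manip.camera("scene"); cv2.imwrite("pics/scene2.png",p)
o=manip.get_obs(); print(o["clock"],o["tcp_pos"],R.from_quat(o["tool_rot"]).as_matrix().round(3),o["contact_force"])
print(rel([.5537,-.027,o["tcp_pos"][2]]))
E
```

```text
4.25 [ 0.61465158 -0.26642606  0.31017271] [[ 0.893  0.449 -0.001]
 [ 0.449 -0.893  0.001]
 [-0.001 -0.001 -1.   ]] [-0.0871399   0.95553555 -1.95297927]
(array([ 4.420e-01, -2.011e+00,  2.000e-03]), array([0., 0., 0.]))
```

Call:
play_rows --plan '[[[0.03,-0.12,0,0,0,0],[0.06,-0.27,0,0,0,0],[0.1,-0.45,0,0,0,0],[0.14,-0.63,0,0,0,0],[0.18,-0.81,0,0,0,0],[0.22,-1,0,0,0,0]]]'

```text
clock: 4.85
tcp_pos: [0.5838, -0.1465, 0.3103]
tool_rot: [0.973, 0.231, -0.001, -0.0]
contact_force: [0.3, 0.9, -1.7]
opening: 0.461
grasp_force: 41.1
```

Call:
play_rows --plan '[[[0.04,-0.2,0,0,0,0],[0.08,-0.4,0,0,0,0],[0.12,-0.6,0,0,0,0],[0.17,-0.8,0,0,0,0],[0.22,-0.95,0,0,0,0],[0.22,-1.01,0,0,0,0],[0.22,-1.01,0,0,0,0],[0.22,-1.01,0,0,0,0]]]'

```text
refused, shift out of range in row 6
```

```bash
python3 - <<'E'
from h import *
ps,ds=manip.camera("scene"); pt,dt=manip.camera("top")
cv2.imwrite("pics/scene3.png",ps); cv2.imwrite("pics/top3.png",pt)
cs=cloud("scene",ds)
o=manip.get_obs(); print(o["clock"],o["tcp_pos"])
from scipy.optimize import least_squares
x,y=o["tcp_pos"][:2]
for z0,z1 in((.16,.21),(.21,.26)):
    q=cs.reshape(-1,3); q=q[(q[:,2]>z0)&(q[:,2]<z1)&(np.hypot(q[:,0]-x,q[:,1]-y)<.035)]
    s=least_squares(lambda p:np.hypot(q[:,0]-p[0],q[:,1]-p[1])-.02,[x,y],loss="soft_l1",f_scale=.002); print("candle",len(q),s.x)
q=cs.reshape(-1,3); q=q[(q[:,2]>.06)&(q[:,2]<.125)&(np.hypot(q[:,0]-.553,q[:,1]+.027)<.075)]
s=least_squares(lambda p:np.hypot(q[:,0]-p[0],q[:,1]-p[1])-.0615,[.553,-.027],loss="soft_l1",f_scale=.002); print("vase",len(q),s.x)
v=np.vstack([ps[60:330,180:400]]); cv2.imwrite("pics/crop3.png",cv2.resize(v,None,fx=2,fy=2))
E
```

```text
4.95 [ 0.58348687 -0.1450022   0.31112114]
candle 390 [ 0.58286419 -0.14582322]
candle 441 [ 0.5829879  -0.14611761]
vase 2817 [ 0.55372235 -0.02547148]
```

View pics/crop3.png

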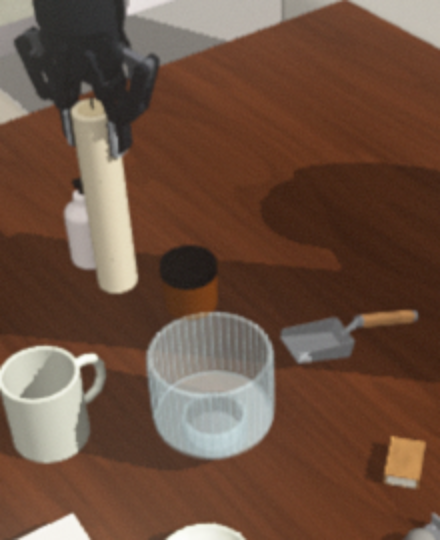

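The crop shows the candle hanging upright in the grip, with the vase ahead at crop (212,380). In the same camera the remaining gap is (-29, +120) mm.

Call:
play_rows --plan '[[[0.05,-0.2,0,0,0,0],[0.1,-0.4,0,0,0,0],[0.14,-0.6,0,0,0,0],[0.19,-0.8,0,0,0,0],[0.23,-0.95,0,0,0,0],[0.23,-1,0,0,0,0],[0.23,-1,0,0,0,0],[0.23,-1,0,0,0,0]]]'

```text
clock: 5.75
tcp_pos: [0.5553, -0.0285, 0.3112]
tool_rot: [0.973, 0.231, -0.0, 0.0]
contact_force: [0.3, 0.8, -1.6]
opening: 0.462
grasp_force: 41.5
```

```bash
cat > c.py <<'E'
from h import *
from scipy.optimize import least_squares
ps,ds=manip.camera("scene"); pt,dt=manip.camera("top")
o=manip.get_obs(); print(o["clock"],o["tcp_pos"],o["contact_force"])
x,y=o["tcp_pos"][:2]
for n,dd in(("scene",ds),("top",dt)):
    P=cloud(n,dd).reshape(-1,3)
    for nm,z0,z1,r,c in(("candle",.17,.26,.02,(x,y)),("vase",.06,.125,.0615,(.5537,-.0265))):
        q=P[(P[:,2]>z0)&(P[:,2]<z1)&(np.abs(np.hypot(P[:,0]-c[0],P[:,1]-c[1])-r)<.012)]
        if len(q)<20: continue
        s=least_squares(lambda p:np.hypot(q[:,0]-p[0],q[:,1]-p[1])-r,c,loss="soft_l1",f_scale=.002); print(n,nm,len(q),s.x)
E
python3 c.py
```

```text
5.85 [ 0.5554281  -0.02867838  0.31133493] [ 0.6147503  -0.30012396 -2.74996293]
scene candle 787 [ 0.55453605 -0.02816848]
scene vase 2552 [ 0.55361662 -0.02564842]
```

Call:
play_rows --plan '[[[0,-0.02,0.05,0,0,0],[0,-0.02,0.2,0,0,0],[0,-0.02,0.35,0,0,0],[0,-0.02,0.5,0,0,0],[0,-0.02,0.65,0,0,0],[0,-0.02,0.8,0,0,0],[0,-0.02,0.95,0,0,0],[0,-0.02,1,0,0,0]]]'

```text
clock: 6.65
tcp_pos: [0.5533, -0.0257, 0.1897]
tool_rot: [0.973, 0.231, -0.001, -0.001]
contact_force: [0.1, -0.1, -1.6]
opening: 0.454
grasp_force: 41.5
```

Call:
play_rows --plan '[[[0,0,0.05,0,0,0],[0,0,0.1,0,0,0],[0,0,0.13,0,0,0],[0,0,0.16,0,0,0],[0,0,0.18,0,0,0],[0,0,0.2,0,0,0],[0,0,0.21,0,0,0],[0,0,0.21,0,0,0]]]'

```text
clock: 7.45
tcp_pos: [0.5541, -0.0257, 0.1664]
tool_rot: [0.973, 0.231, -0.0, -0.0]
contact_force: [0.4, 0.1, -1.7]
opening: 0.459
grasp_force: 41.5
```

Call:
play_rows --plan '[[[0,0,0.01,0,0,0],[0,0,0.01,0,0,0],[0,0,0.02,0,0,0],[0,0,0.02,0,0,0],[0,0,0.03,0,0,0],[0,0,0.03,0,0,0]]]'

```text
clock: 8.05
tcp_pos: [0.5543, -0.0257, 0.1631]
tool_rot: [0.973, 0.231, 0.0, 0.0]
contact_force: [-0.1, 0.4, 2.0]
opening: 0.461
grasp_force: 41.9
```

Call:
play_rows --plan '[[[0,0,0,0,0,0],[0,0,0,0,0,0],[0,0,0,0,0,0],[0,0,0,0,0,0],[0,0,0,0,0,0],[0,0,0,0,0,0]]]' --claw 0

```text
clock: 8.65
tcp_pos: [0.5542, -0.0256, 0.1629]
tool_rot: [0.973, 0.231, 0.0, 0.0]
contact_force: [-0.1, 0.7, -0.2]
opening: 0.998
grasp_force: 0.0
```

```bash
cat > s.py <<'E'
from h import *
pt=cv2.imread("pics/top0.png"); ct=cloud("top",np.load("top0.npy")); cs=cloud("scene",np.load("scene0.npy"))
hsv=cv2.cvtColor(pt,cv2.COLOR_BGR2HSV)
for n,c in(("top",ct),("scene",cs)):
    P=c.reshape(-1,3); q=P[(P[:,2]>.047)&(P[:,2]<.07)&(abs(P[:,0]-.493)<.04)&(P[:,1]>.3)&(P[:,1]<.44)]
    vx,vy,x0,y0=cv2.fitLine((q[:,:2]*1000).astype(np.float32),cv2.DIST_HUBER,0,.01,.01).ravel()
    print(n,len(q),"dir",vx,vy,"x at y=342:",x0+(342-y0)*vx/vy,"y range",np.percentile(q[:,1],[1,99]),"z",np.percentile(q[:,2],95))
    q=P[(P[:,2]>.012)&(P[:,2]<.04)&(abs(P[:,0]-.49)<.05)&(P[:,1]>.16)&(P[:,1]<.32)]
    print("bed y range",np.percentile(q[:,1],[1,99]),np.percentile(q[:,0],[1,99]))
print(ray("top",[[141,252],[196,253],[238,259],[238,245],[235,274],[195,269],[198,243]],.045).round(3))
E
python3 s.py; python3 c.py
```

```text
top 342 dir 0.047447935 0.9988737 x at y=342: 491.9506 y range [0.31319183 0.42617632] z 0.0562973964272974
bed y range [0.20368579 0.30400112] [0.45474761 0.52196993]
scene 689 dir 0.048354317 0.99883026 x at y=342: 494.47287 y range [0.31554425 0.42891532] z 0.056265702513498536
bed y range [0.20526063 0.30350891] [0.45288143 0.52206443]
[[0.493 0.428 0.045]
 [0.494 0.292 0.045]
 [0.482 0.189 0.045]
 [0.517 0.191 0.045]
 [0.445 0.194 0.045]
 [0.455 0.291 0.045]
 [0.519 0.289 0.045]]
8.75 [ 0.55413541 -0.02564511  0.16287967] [-0.19850552  0.10275922 -0.06654252]
scene candle 696 [ 0.55261777 -0.02464604]
scene vase 2340 [ 0.55338721 -0.02590371]
```

Call:
play_rows --plan '[[[0,0,-0.1,0,0,0],[0,0,-0.3,0,0,0],[0,0,-0.6,0,0,0],[0,0,-0.9,0,0,0],[0,0,-0.9,0,0,0]]]'

```text
clock: 9.25
tcp_pos: [0.5555, -0.0259, 0.2752]
tool_rot: [0.973, 0.231, 0.003, 0.001]
contact_force: [-0.4, -0.1, -0.8]
opening: 0.999
grasp_force: 0.0
```

```bash
python3 c.py; python3 - <<'E'
from h import *
o=manip.get_obs(); print(o["joints"].round(3))
Y=np.array([.9988,-.048,0]);Z=np.array([0,0,-1.]);X=np.cross(Y,Z)
print(rel([.4935,.350,.2],rot=R.from_matrix(np.c_[X,Y,Z])))
E
```

```text
9.35 [ 0.55446475 -0.02570296  0.27131056] [-0.33993693  0.60679584 -0.30943507]
scene candle 478 [ 0.5530223  -0.02513591]
scene vase 2362 [ 0.55342482 -0.02591518]
[-0.193  0.307  0.123  1.386  0.     2.483]
(array([ 0.952, -3.026,  0.593]), array([ 4.000e-04, -2.000e-04, -3.364e-01]))
```

Call:
play_rows --plan '[[[0.1,-0.15,-0.1,0,0,-0.042],[0.15,-0.3,-0.1,0,0,-0.084],[0.2,-0.5,-0.1,0,0,-0.126],[0.25,-0.65,-0.1,0,0,-0.168],[0.3,-0.8,-0.1,0,0,-0.21],[0.3,-0.9,-0.1,0,0,-0.252],[0.3,-1,-0.1,0,0,-0.294],[0.3,-1,-0.1,0,0,-0.336]]]'

```text
clock: 10.15
tcp_pos: [0.5314, 0.0988, 0.2818]
tool_rot: [0.722, 0.692, -0.001, -0.001]
contact_force: [-0.6, 0.2, -0.4]
opening: 1.0
grasp_force: 0.0
```

```bash
cat > g.py <<'E'
from h import *
o=manip.get_obs(); print(o["clock"],o["joints"].round(3),o["tcp_pos"].round(4))
Y=np.array([.9988,-.048,0]);Z=np.array([0,0,-1.]);X=np.cross(Y,Z)
print(X,rel([.4935,.350,.026],rot=R.from_matrix(np.c_[X,Y,Z])))
E
python3 g.py
```

```text
10.15 [0.033 0.283 0.116 1.406 0.    1.646] [0.5314 0.0988 0.2818]
[0.048  0.9988 0.    ] (array([ 2.077, -0.401,  2.133]), array([-0.0006, -0.    ,  0.0017]))
```

Call:
play_rows --plan '[[[0.3,-0.1,0,0,0,0.0],[0.6,-0.2,0,0,0,0],[0.9,-0.3,0,0,0,0],[1,-0.4,0.1,0,0,0],[1,-0.4,0.2,0,0,0]]]'

```text
clock: 10.65
tcp_pos: [0.4888, 0.2217, 0.2576]
tool_rot: [0.723, 0.69, -0.001, -0.0]
contact_force: [-0.4, -0.3, -0.2]
opening: 1.002
grasp_force: 0.0
```

Call:
play_rows --plan '[[[0.3,0,0.1,0,0,0.0],[0.6,0,0.3,0,0,0],[0.9,0,0.6,0,0,0],[1,0,0.8,0,0,0],[1,0,0.8,0,0,0],[1,0,0.8,0,0,0]]]'

```text
clock: 11.25
tcp_pos: [0.4958, 0.3393, 0.1626]
tool_rot: [0.724, 0.69, -0.001, -0.0]
contact_force: [0.2, -0.6, 0.8]
opening: 0.997
grasp_force: 0.0
```

```bash
python3 g.py; python3 - <<'E'
from h import *
p,d=manip.camera("scene"); P=cloud("scene",d); o=manip.get_obs()
cv2.imwrite("pics/crop4.png",cv2.resize(p[200:430,300:560],None,fx=2.5,fy=2.5))
E
```

```text
11.25 [ 0.465  0.421  0.004  1.156 -0.     2.085] [0.4958 0.3393 0.1626]
[0.048  0.9988 0.    ] (array([ 0.089, -0.022,  1.138]), array([-0.0005,  0.0003, -0.0003]))
```

View pics/crop4.png

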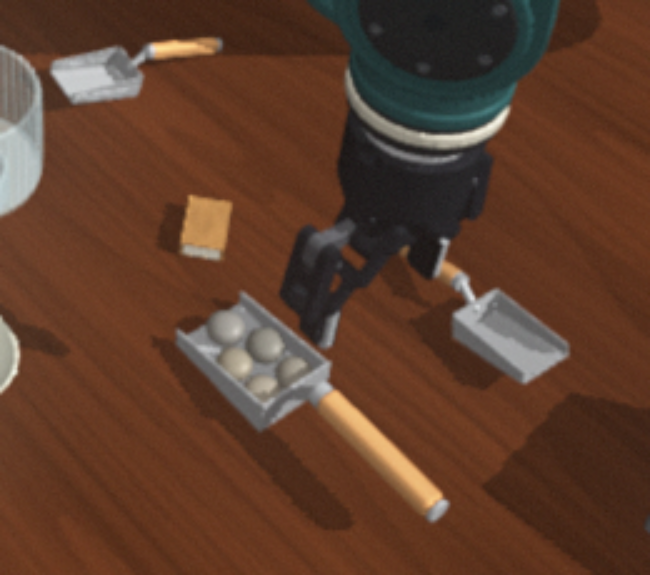

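The crop shows the open fingers above the handle of the large scoop (pebbles at crop (255,350)), with the small scoop clear to the right. Next is the descent.

Call:
play_rows --plan '[[[0.09,-0.02,0.1,0,0,0],[0.09,-0.02,0.35,0,0,0],[0.09,-0.02,0.6,0,0,0],[0.09,-0.02,0.8,0,0,0],[0.09,-0.02,0.95,0,0,0],[0.09,-0.02,1,0,0,0],[0.09,-0.02,1,0,0,0]]]'

```text
clock: 12.0
tcp_pos: [0.4944, 0.3506, 0.0427]
tool_rot: [0.725, 0.689, -0.0, -0.0]
contact_force: [0.2, 0.2, 1.5]
opening: 1.002
grasp_force: 0.0
```

Call:
play_rows --plan '[[[0,0,0.05,0,0,0],[0,0,0.1,0,0,0],[0,0,0.13,0,0,0],[0,0,0.13,0,0,0]]]'

```text
clock: 12.4
tcp_pos: [0.4943, 0.3506, 0.027]
tool_rot: [0.724, 0.689, -0.0, -0.0]
contact_force: [0.1, -0.6, 0.5]
opening: 1.001
grasp_force: 0.0
```

```bash
python3 g.py
```

```text
12.4 [ 0.483  0.527 -0.208  0.836 -0.     2.103] [0.4943 0.3506 0.027 ]
[0.048  0.9988 0.    ] (array([-0.006, -0.006,  0.008]), array([-0.0001,  0.0001, -0.0005]))
```

Call:
play_rows --plan '[[[0,0,0,0,0,0],[0,0,0,0,0,0],[0,0,0,0,0,0],[0,0,0,0,0,0],[0,0,0,0,0,0],[0,0,0,0,0,0],[0,0,0,0,0,0],[0,0,0,0,0,0]]]' --claw 255 --grip_force 30

```text
clock: 13.2
tcp_pos: [0.4945, 0.3508, 0.0274]
tool_rot: [0.724, 0.689, 0.0, -0.0]
contact_force: [-0.2, 0.8, 2.7]
opening: 0.201
grasp_force: 31.4
```

Call:
play_rows --plan '[[[0,0,0,0,0,0],[0,0,0,0,0,0],[0,0,0,0,0,0],[0,0,0,0,0,0]]]' --grip_force 100

```text
clock: 13.6
tcp_pos: [0.4945, 0.3509, 0.0274]
tool_rot: [0.724, 0.689, 0.0, -0.0]
contact_force: [-1.0, 1.8, 5.4]
opening: 0.194
grasp_force: 97.4
```

Call:
play_rows --plan '[[[0,0,-0.02,0,0,0],[0,0,-0.06,0,0,0],[0,0,-0.12,0,0,0],[0,0,-0.2,0,0,0],[0,0,-0.26,0,0,0],[0,0,-0.3,0,0,0],[0,0,-0.3,0,0,0]]]'

```text
clock: 14.3
tcp_pos: [0.4949, 0.3509, 0.0642]
tool_rot: [0.724, 0.689, 0.001, 0.0]
contact_force: [0.7, 0.4, -2.3]
opening: 0.194
grasp_force: 97.6
```

```bash
cat > v.py <<'E'
from h import *
import sys
p,d=manip.camera("scene"); o=manip.get_obs(); P=cloud("scene",d).reshape(-1,3)
x,y,z=o["tcp_pos"]; print(o["clock"],o["tcp_pos"].round(4),R.from_quat(o["tool_rot"]).as_matrix().round(3).tolist(),o["contact_force"].round(1),o["torque"].round(2))
# handle top heights along y (handle axis at TCP z+.019, top +.028)
for a,b in((.02,.04),(.04,.06),(.06,.08)):
    q=P[(abs(P[:,0]-x)<.02)&(P[:,1]>y+a)&(P[:,1]<y+b)&(abs(P[:,2]-z-.025)<.03)]; print(a,len(q),np.percentile(q[:,2],90) if len(q) else 0)
K,D,T=cal("scene"); W=np.linalg.inv(T); c=cv2.projectPoints(np.array([[x,y-.1,z]]),cv2.Rodrigues(W[:3,:3])[0],W[:3,3],K,D)[0].ravel().astype(int)
u=int(np.clip(c[0]-130,0,380)); w=int(np.clip(c[1]-110,0,260))
cv2.imwrite(f"pics/{sys.argv[1]}.png",cv2.resize(p[w:w+220,u:u+260],None,fx=2.5,fy=2.5))
E
python3 v.py lift1
```

```text
14.35 [0.4946 0.3508 0.0636] [[0.049, 0.999, 0.001], [0.999, -0.049, 0.0], [0.0, 0.001, -1.0]] [-0.3 -0.  -2.5] [0.2  0.01 0.02]
0.02 159 0.09164829948171622
0.04 161 0.09189699964163522
0.06 173 0.0919437658566253
```

View pics/lift1.png

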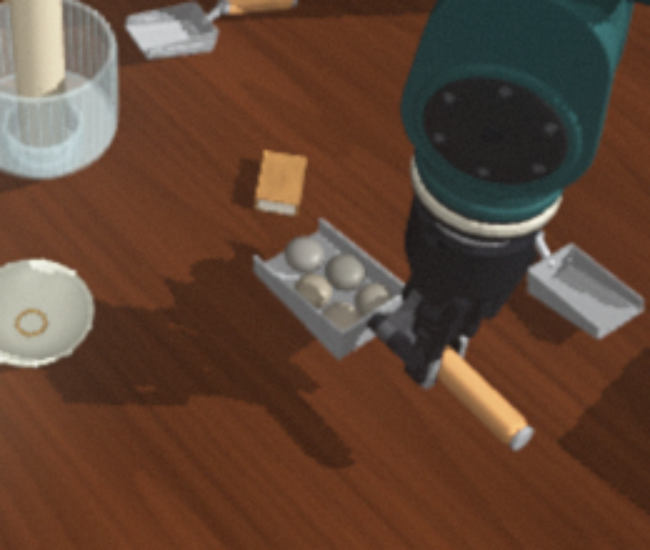

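The crop shows the scoop lifted level with all five pebbles on the bed (crop (335,280)), and the candle standing in the vase at left.

Call:
play_rows --plan '[[[0,0,-0.05,0,0,0],[0,0,-0.15,0,0,0],[0,0,-0.3,0,0,0],[0,0,-0.45,0,0,0],[0,0,-0.6,0,0,0],[0,0,-0.75,0,0,0],[0,0,-0.9,0,0,0],[0,0,-1,0,0,0]]]'

```text
clock: 15.15
tcp_pos: [0.4947, 0.3509, 0.1853]
tool_rot: [0.724, 0.689, 0.001, 0.0]
contact_force: [-0.2, -0.5, -1.5]
opening: 0.19
grasp_force: 97.7
```

Call:
play_rows --plan '[[[0,-0.0,-0.07,0,0,0],[0,0,-0.1,0,0,0],[0,0.05,-0.1,0,0,0],[0,0.13,-0.1,0,0,0],[0,0.23,-0.1,0,0,0],[0,0.33,-0.1,0,0,0],[0,0.43,-0.1,0,0,0],[0,0.48,-0.1,0,0,0]]]'

```text
clock: 15.95
tcp_pos: [0.5535, 0.3475, 0.1946]
tool_rot: [0.725, 0.689, -0.0, -0.0]
contact_force: [1.4, 0.3, -1.9]
opening: 0.187
grasp_force: 97.7
```

```bash
cat > pour.py <<'E'
from h import *
import sys
# scoop->tool: grasped at TCP (.4945,.3508,.0274) when origin z=0; handle dir yaw
o=manip.get_obs(); r=R.from_quat(o["tool_rot"]); print(o["clock"],o["tcp_pos"].round(4),o["joints"].round(2),o["grasp_force"])
# nose in tool frame: tool x = handle direction(+), tool z = down
a=.0985+.048  # grip to nose along handle
nose_t=np.array([-a,0,.0274-.002])   # tool z down: nose is .0254 below TCP
V=np.array([.5537,-.0262])
d,zn=float(sys.argv[1]),float(sys.argv[2])
Y=np.array([.9988,-.048,0]);Z=np.array([0,0,-1.]);X=np.cross(Y,Z); R0=R.from_matrix(np.c_[X,Y,Z])
N=np.array([*(V+d*X[:2]),zn])
print("nose now",(o["tcp_pos"]+r.apply(nose_t)).round(4))
for th in map(float,sys.argv[3:]):
    Rt=R.from_rotvec(np.radians(th)*Y)*R0
    # nose must go down
    if Rt.apply([-1,0,0])[2]>1e-6: Rt=R.from_rotvec(-np.radians(th)*Y)*R0
    p=N-Rt.apply(nose_t); print(th,p.round(3),*rel(p,rot=Rt))
E
python3 pour.py .042 .165 0 20
```

```text
15.95 [0.5535 0.3475 0.1946] [ 0.44  0.5   0.23  1.3  -0.    2.06] 97.68269419670105
nose now [0.5462 0.2012 0.1692]
0.0 [0.563 0.162 0.19 ] [-1.54   0.154  0.035] [-0.0001  0.0001 -0.0007]
20.0 [0.562 0.145 0.239] [-1.686  0.154 -0.369] [-0.      0.1112 -0.0007]
```

Call:
play_rows --plan '[[[-0.04,0.02,0,0,0,0],[-0.1,0.05,0,0,0,0],[-0.2,0.08,0,0,0,0],[-0.32,0.11,0,0,0,0],[-0.44,0.13,0,0,0,0],[-0.56,0.15,0,0,0,0],[-0.68,0.15,0,0,0,0],[-0.8,0.15,0,0,0,0]]]'

```text
clock: 16.75
tcp_pos: [0.5651, 0.2497, 0.1954]
tool_rot: [0.724, 0.689, 0.0, 0.0]
contact_force: [-0.9, 0.2, -2.5]
opening: 0.19
grasp_force: 97.7
```

Call:
play_rows --plan '[[[-0.12,0,0,0,0,0],[-0.24,0,0,0,0,0],[-0.36,0,0,0,0,0],[-0.48,0,0,0,0,0],[-0.58,0,0,0,0,0],[-0.65,0,0,0,0,0],[-0.7,0,0,0,0,0],[-0.7,0,0,0,0,0]]]'

```text
clock: 17.55
tcp_pos: [0.5611, 0.1666, 0.1953]
tool_rot: [0.725, 0.689, -0.0, 0.0]
contact_force: [0.0, 1.0, -2.2]
opening: 0.187
grasp_force: 97.7
```

```bash
python3 pour.py .042 .14 0 20 40; python3 v.py over1;  python3 - <<'E'
from h import *
p,d=manip.camera("scene"); P=cloud("scene",d).reshape(-1,3)
q=P[(P[:,2]>.163)&(P[:,2]<.205)&(abs(P[:,0]-.555)<.05)&(P[:,1]>.002)&(P[:,1]<.12)]
print(len(q),np.percentile(q[:,0],[1,99]),np.percentile(q[:,1],[0,1,5,99]))
E
```

```text
17.55 [0.5611 0.1666 0.1953] [ 0.15  0.38  0.03  1.22 -0.    1.77] 97.7148699760437
nose now [0.5538 0.0203 0.1699]
0.0 [0.563 0.162 0.165] [-0.037  0.015  0.249] [ 0.      0.     -0.0006]
20.0 [0.562 0.145 0.214] [-0.183  0.016 -0.156] [ 1.000e-04  1.111e-01 -6.000e-04]
40.0 [0.56  0.112 0.254] [-0.459  0.016 -0.486] [ 2.000e-04  2.222e-01 -6.000e-04]
17.6 [0.5611 0.1671 0.1953] [[0.05, 0.999, 0.0], [0.999, -0.05, 0.0], [0.0, 0.0, -1.0]] [ 0.4  1.6 -2.7] [ 0.21 -0.09  0.02]
0.02 135 0.22302735396864493
0.04 148 0.22286223747208633
0.06 170 0.22252895342611315
1108 [0.519898   0.58981954] [0.01376309 0.01700867 0.0233068  0.11302922]
```

View pics/over1.png

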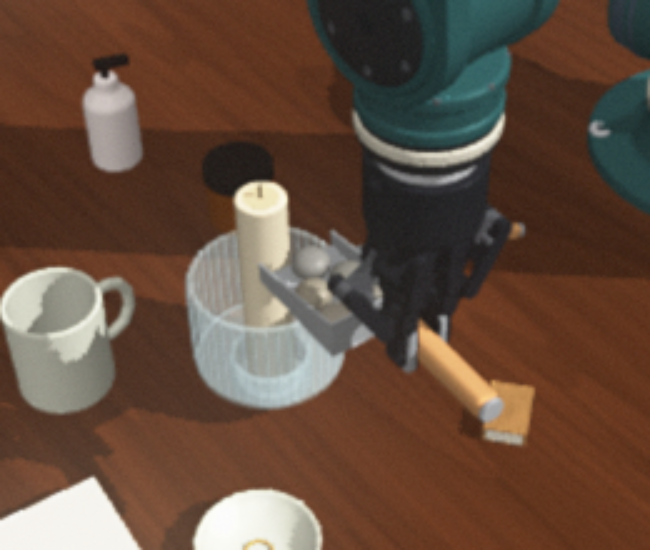

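The crop shows the nose over the vase's near rim (crop (300,300)), beside the candle, with pebbles aboard. I'll tip to 20 degrees about the nose.

Call:
play_rows --plan '[[[-0.01,0.015,0.1,0,0.01,0],[-0.03,0.015,0.1,0,0.025,0],[-0.05,0.015,0.06,0,0.04,0],[-0.08,0.015,0.01,0,0.055,0],[-0.11,0.015,-0.04,0,0.07,0],[-0.14,0.015,-0.09,0,0.085,0],[-0.17,0.015,-0.13,0,0.1,0],[-0.18,0.015,-0.155,0,0.11,0]]]'

```text
clock: 18.45
tcp_pos: [0.562, 0.1455, 0.2142]
tool_rot: [0.713, 0.679, 0.125, -0.119]
contact_force: [0.3, 0.6, -2.4]
opening: 0.188
grasp_force: 97.8
```

```bash
python3 pour.py .041 .136 20 25 30 35 40 45 50
```

```text
18.45 [0.562  0.1455 0.2142] [-0.06  0.33 -0.04  1.2   0.35  1.56] 97.81762719154358
nose now [0.5556 0.0165 0.1405]
20.0 [0.562 0.144 0.21 ] [-0.027 -0.     0.028] [ 0.0002  0.0006 -0.0004]
25.0 [0.562 0.137 0.221] [-0.05   0.    -0.078] [ 0.0003  0.0284 -0.0004]
30.0 [0.561 0.129 0.231] [-0.083  0.    -0.181] [ 0.0003  0.0561 -0.0003]
35.0 [0.561 0.12  0.241] [-0.124  0.    -0.281] [ 0.0003  0.0839 -0.0003]
40.0 [0.56  0.111 0.25 ] [-0.174  0.    -0.377] [ 0.0003  0.1117 -0.0003]
45.0 [0.56  0.1   0.258] [-0.232  0.001 -0.468] [ 0.0003  0.1395 -0.0003]
50.0 [0.559 0.089 0.265] [-0.297  0.001 -0.554] [ 0.0003  0.1673 -0.0003]
```

Call:
play_rows --plan '[[[-0.035,0,-0.01,0,0.012,0],[-0.05,0,-0.078,0,0.028,0],[-0.06,0,-0.12,0,0.04,0],[-0.083,0,-0.18,0,0.056,0],[-0.1,0,-0.23,0,0.07,0],[-0.124,0,-0.28,0,0.084,0],[-0.124,0,-0.28,0,0.084,0],[-0.124,0,-0.28,0,0.084,0]]]'

```text
clock: 19.25
tcp_pos: [0.5607, 0.1203, 0.2402]
tool_rot: [0.691, 0.658, 0.217, -0.206]
contact_force: [-0.1, 0.1, -1.4]
opening: 0.192
grasp_force: 98.0
```

```bash
cat > w.py <<'E'
from h import *
import sys
p,d=manip.camera("scene"); t,_=manip.camera("top")
a=cv2.resize(p[140:300,220:380],(400,400),interpolation=cv2.INTER_CUBIC); b=cv2.resize(t[160:280,265:385],(400,400),interpolation=cv2.INTER_CUBIC)
cv2.imwrite(f"pics/{sys.argv[1]}.png",np.hstack([a,b]))
E
python3 w.py p35; python3 pour.py .041 .136 35 40 45 50
```

```text
19.35 [0.5606 0.1207 0.2404] [-0.22  0.36 -0.03  1.31  0.6   1.36] 97.96266317367554
nose now [0.5555 0.0151 0.1359]
35.0 [0.561 0.12  0.241] [-0.003  0.002 -0.006] [ 0.0002  0.0008 -0.0001]
40.0 [0.56  0.111 0.25 ] [-0.026  0.002 -0.111] [ 0.0002  0.0286 -0.0001]
45.0 [0.56  0.1   0.258] [-0.058  0.002 -0.214] [ 0.0002  0.0563 -0.0001]
50.0 [0.559 0.089 0.265] [-0.1    0.002 -0.314] [ 0.0002  0.0841 -0.0001]
```

View pics/p35.png

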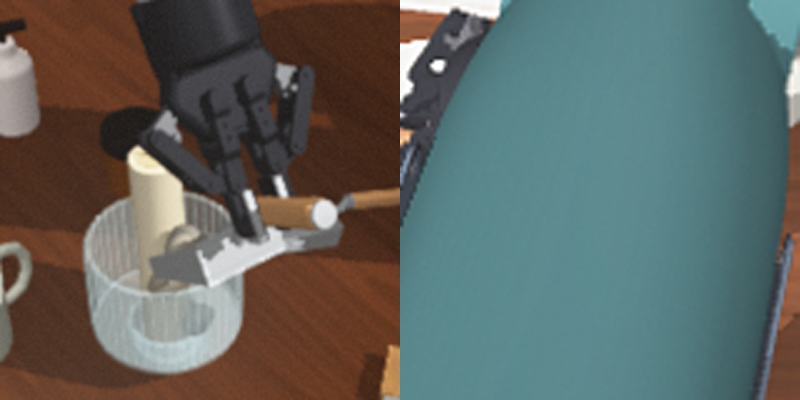

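At 35° the pebbles are still on the scoop: one shows at crop (185,240), and none is seen in the vase yet. I'll keep tipping.

Call:
play_rows --plan '[[[-0.01,0,-0.06,0,0.015,0],[-0.02,0,-0.11,0,0.028,0],[-0.03,0,-0.16,0,0.042,0],[-0.04,0,-0.21,0,0.056,0],[-0.05,0,-0.26,0,0.07,0],[-0.08,0,-0.31,0,0.084,0],[-0.08,0,-0.31,0,0.084,0],[-0.08,0,-0.31,0,0.084,0]]]'

```text
clock: 20.15
tcp_pos: [0.5592, 0.0913, 0.2653]
tool_rot: [0.657, 0.625, 0.306, -0.291]
contact_force: [-0.7, -0.1, -1.2]
opening: 0.196
grasp_force: 98.1
```

```bash
python3 w.py p50; python3 pour.py .045 .136 50 55 60; python3 - <<'E'
import cv2
p=cv2.imread("pics/p50.png")[:,:400]; cv2.imwrite("pics/p50b.png",cv2.resize(p,None,fx=1.4,fy=1.4))
E
```

```text
20.25 [0.5591 0.0917 0.2656] [-0.37  0.44  0.02  1.51  0.81  1.09] 98.09941291809082
nose now [0.5555 0.017  0.1371]
50.0 [0.559 0.093 0.265] [0.002 0.002 0.017] [0.0002 0.0002 0.    ]
55.0 [0.559 0.082 0.271] [-0.021  0.003 -0.089] [0.0002 0.028  0.    ]
60.0 [0.558 0.07  0.276] [-0.053  0.003 -0.192] [0.0002 0.0558 0.0001]
```

View pics/p50b.png

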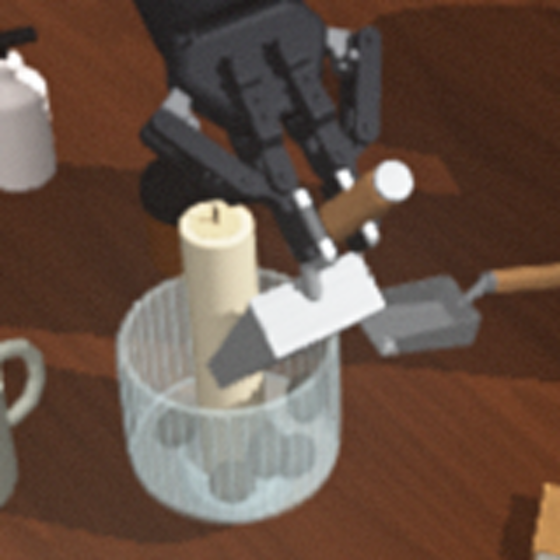

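At 50° five dark blobs lie in the vase around the candle: crop (178,428), (232,480), (268,455), (298,455) and (305,405). I'll tip a bit more to be sure, then level out above the vase and check the bed by depth.

Call:
play_rows --plan '[[[-0.01,0,-0.05,0,0.015,0],[-0.02,0,-0.1,0,0.03,0],[-0.03,0,-0.15,0,0.045,0],[-0.03,0,-0.17,0,0.05,0],[-0.03,0,-0.17,0,0.05,0],[-0.03,0,-0.17,0,0.05,0]]]'

```text
clock: 20.85
tcp_pos: [0.5582, 0.0736, 0.2759]
tool_rot: [0.63, 0.6, 0.356, -0.339]
contact_force: [-0.3, 0.2, -1.2]
opening: 0.193
grasp_force: 98.1
```

```bash
python3 pour.py .045 .145 45 30 15 0
```

```text
20.85 [0.5582 0.0736 0.2759] [-0.45  0.52  0.05  1.67  0.91  0.89] 98.08185696601868
nose now [0.5557 0.0198 0.1373]
45.0 [0.56  0.104 0.267] [0.065 0.002 0.26 ] [ 0.0003 -0.0775 -0.    ]
30.0 [0.561 0.133 0.24 ] [0.    0.002 0.577] [ 3.000e-04 -1.609e-01 -1.000e-04]
15.0 [0.562 0.154 0.207] [-0.145  0.001  0.866] [ 3.000e-04 -2.442e-01 -1.000e-04]
0.0 [0.563 0.165 0.17 ] [-3.600e-01  1.000e-03  1.108e+00] [ 3.000e-04 -3.275e-01 -2.000e-04]
```

Call:
play_rows --plan '[[[0.05,0,0.1,0,-0.038,0],[0.065,0,0.26,0,-0.077,0],[0.04,0,0.42,0,-0.12,0],[0,0,0.575,0,-0.16,0],[-0.07,0,0.72,0,-0.2,0],[-0.145,0,0.86,0,-0.244,0],[-0.145,0,0.86,0,-0.244,0]]]'

```text
clock: 21.55
tcp_pos: [0.5613, 0.1562, 0.2081]
tool_rot: [0.717, 0.685, 0.094, -0.089]
contact_force: [-0.6, -0.2, -1.4]
opening: 0.189
grasp_force: 97.9
```

```bash
python3 pour.py .055 .15 0
```

```text
21.55 [0.5613 0.1562 0.2081] [ 0.    0.34 -0.03  1.19  0.26  1.62] 97.93792963027954
nose now [0.5554 0.0213 0.1459]
0.0 [0.563 0.175 0.175] [0.083 0.01  0.304] [ 0.0006 -0.0827  0.0011]
```

Call:
play_rows --plan '[[[0.03,0,0.1,0,-0.028,0],[0.06,0.0,0.2,0,-0.055,0],[0.083,0,0.3,0,-0.083,0],[0.083,0,0.3,0,-0.083,0],[0.083,0,0.3,0,-0.083,0]]]'

```text
clock: 22.05
tcp_pos: [0.563, 0.1721, 0.176]
tool_rot: [0.724, 0.69, 0.002, -0.002]
contact_force: [0.0, -1.0, -1.4]
opening: 0.192
grasp_force: 97.9
```

```bash
python3 pour.py .055 .15 0; python3 - <<'E'
from h import *
p,d=manip.camera("scene"); t,dt=manip.camera("top"); o=manip.get_obs()
z0=o["tcp_pos"][2]-.0274; y0=o["tcp_pos"][1]-.0985
P=cloud("scene",d).reshape(-1,3)
q=P[(abs(P[:,0]-.556)<.026)&(abs(P[:,1]-y0)<.04)&(P[:,2]>z0-.005)&(P[:,2]<z0+.05)]-[.556,y0,z0]
print("bed pts",len(q),"heights pct",np.percentile(q[:,2],[5,25,50,75,95]).round(3))
np.save("s9.npy",d); cv2.imwrite("pics/last.png",cv2.resize(p[130:310,210:420],(770,660)) if 0 else cv2.resize(p[130:310,210:420],(700,600),interpolation=cv2.INTER_CUBIC))
E
```

```text
22.05 [0.563  0.1721 0.176 ] [ 0.16  0.39 -0.01  1.17  0.01  1.78] 97.91337847709656
nose now [0.5559 0.0259 0.1498]
0.0 [0.563 0.175 0.175] [0.025 0.002 0.005] [ 0.     -0.0018 -0.0002]
bed pts 357 heights pct [-0.001 -0.     0.001  0.002  0.003]
```

View pics/last.png

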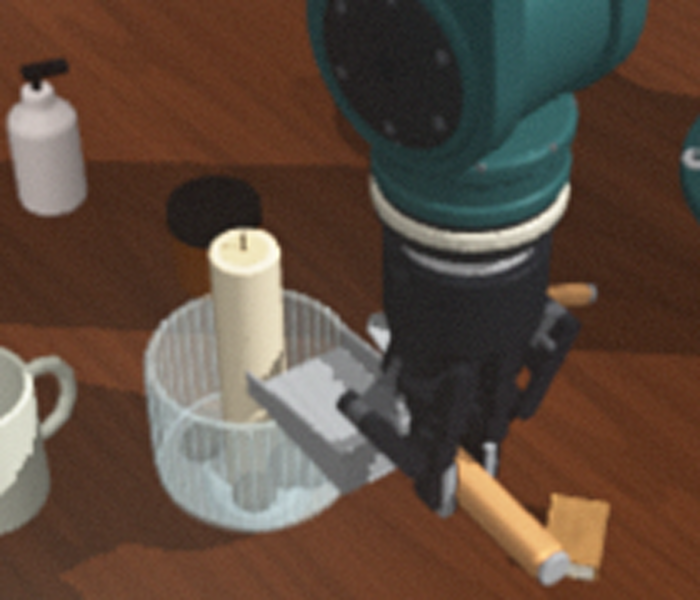

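The last view shows the scoop bed empty, which the depth confirms (nothing above 3 mm), with the pebbles in the glass and the candle upright. I'll take the scoop back.

Call:
play_rows --plan '[[[0.05,0,0,0,0,0],[0.2,0,0,0,0,0],[0.4,0,0,0,0,0],[0.6,-0.1,0,0,0,0],[0.8,-0.2,0,0,0,0],[1,-0.3,0,0,0,0],[1,-0.4,0,0,0,0],[1,-0.4,0,0,0,0]]]'

```text
clock: 22.95
tcp_pos: [0.5198, 0.2947, 0.1762]
tool_rot: [0.724, 0.69, 0.001, -0.001]
contact_force: [0.4, 0.0, -1.3]
opening: 0.187
grasp_force: 98.0
```

```bash
sed -i 's/\.4935,\.350,\.026/.4945,.3508,.029/' g.py; python3 g.py
```

```text
22.95 [0.378 0.406 0.019 1.182 0.003 1.997] [0.5198 0.2947 0.1762]
[0.048  0.9988 0.    ] (array([ 0.453, -0.233,  1.229]), array([-0.0001, -0.0011,  0.    ]))
```

Call:
play_rows --plan '[[[0.15,-0.08,0.05,0,-0.001,0],[0.3,-0.16,0.2,0,-0.001,0],[0.45,-0.23,0.4,0,-0.001,0],[0.45,-0.23,0.6,0,-0.001,0],[0.45,-0.23,0.75,0,-0.001,0],[0.45,-0.23,0.9,0,-0.001,0],[0.45,-0.23,1,0,-0.001,0],[0.45,-0.23,1,0,-0.001,0]]]'

```text
clock: 23.75
tcp_pos: [0.496, 0.3487, 0.055]
tool_rot: [0.725, 0.689, -0.001, -0.0]
contact_force: [-0.2, -0.4, -0.9]
opening: 0.189
grasp_force: 98.0
```

```bash
python3 g.py; python3 v.py low; python3 - <<'E'
from h import *
p,d=manip.camera("scene"); o=manip.get_obs(); P=cloud("scene",d).reshape(-1,3); z0=o["tcp_pos"][2]-.0274
q=P[(abs(P[:,0]-.489)<.025)&(P[:,1]>.205)&(P[:,1]<.295)&(abs(P[:,2]-z0-.003)<.012)]
print(len(q),z0,np.linalg.lstsq(np.c_[q[:,:2]-[.489,.25],np.ones(len(q))],q[:,2],rcond=None)[0])
E
```

```text
23.75 [ 0.478  0.503 -0.166  0.904  0.     2.099] [0.496  0.3487 0.055 ]
[0.048  0.9988 0.    ] (array([ 0.017, -0.013,  0.216]), array([-0.0006,  0.0003, -0.0007]))
23.8 [0.4964 0.349  0.056 ] [[0.05, 0.999, -0.001], [0.999, -0.05, -0.0], [-0.0, -0.001, -1.0]] [-0.4 -0.  -0.5] [0.1  0.   0.04]
0.02 156 0.08285814643496198
0.04 159 0.08278028952667738
0.06 166 0.08246658775674903
788 0.029313156513968243 [0.03023726 0.02646056 0.03120785]
```

Call:
play_rows --plan '[[[0,0,0.08,0,0,0],[0,0,0.15,0,0,0],[0,0,0.19,0,0,0],[0,0,0.21,0,0,0],[0,0,0.22,0,0,0],[0,0,0.23,0,0,0],[0,0,0.235,0,0,0],[0,0,0.235,0,0,0]]]'

```text
clock: 24.65
tcp_pos: [0.4963, 0.3495, 0.0281]
tool_rot: [0.724, 0.689, 0.0, 0.0]
contact_force: [-0.0, 0.2, -2.2]
opening: 0.192
grasp_force: 98.0
```

Call:
play_rows --plan '[[[0,0,0.006,0,0,0],[0,0,0.006,0,0,0],[0,0,0.012,0,0,0],[0,0,0.012,0,0,0]]]'

```text
clock: 25.05
tcp_pos: [0.4964, 0.3499, 0.0272]
tool_rot: [0.724, 0.689, 0.001, -0.0]
contact_force: [-2.0, 2.6, 8.8]
opening: 0.189
grasp_force: 99.5
```

Contact. Release and retreat upward.

Call:
play_rows --plan '[[[0,0,0,0,0,0],[0,0,0,0,0,0],[0,0,0,0,0,0],[0,0,0,0,0,0],[0,0,0,0,0,0],[0,0,0,0,0,0],[0,0,0,0,0,0]]]' --claw 0 --grip_force 30

```text
clock: 25.75
tcp_pos: [0.4962, 0.3494, 0.0265]
tool_rot: [0.724, 0.689, -0.0, -0.0]
contact_force: [-0.2, 0.0, -0.1]
opening: 0.999
grasp_force: 0.0
```

Call:
play_rows --plan '[[[0,0,-0.05,0,0,0],[0,0,-0.2,0,0,0],[0,0,-0.45,0,0,0],[0,0,-0.7,0,0,0],[0,0,-0.95,0,0,0],[0,0,-1,0,0,0],[0,0,-1,0,0,0],[0,0,-1,0,0,0]]]'

```text
clock: 26.55
tcp_pos: [0.4959, 0.3493, 0.1458]
tool_rot: [0.724, 0.689, -0.0, -0.0]
contact_force: [-0.3, -0.2, -0.3]
opening: 0.998
grasp_force: 0.0
```

```bash
python3 - <<'E'
from h import *
p,d=manip.camera("scene"); o=manip.get_obs(); P=cloud("scene",d).reshape(-1,3); P0=cloud("scene",np.load("scene0.npy")).reshape(-1,3)
print(o["clock"],o["tcp_pos"],o["opening"])
from scipy.optimize import least_squares
for Q in(P0,P):
    h=Q[(abs(Q[:,0]-.493)<.03)&(Q[:,1]>.37)&(Q[:,1]<.42)&(Q[:,2]>.035)&(Q[:,2]<.08)]
    print("handle top",[np.percentile(h[(h[:,1]>a)&(h[:,1]<a+.02),2],90).round(4) for a in(.37,.385,.4)])
    v=Q[(Q[:,2]>.06)&(Q[:,2]<.12)&(abs(np.hypot(Q[:,0]-.5537,Q[:,1]+.026)-.0615)<.012)]
    print("vase",least_squares(lambda p:np.hypot(v[:,0]-p[0],v[:,1]-p[1])-.0615,[.5537,-.026],loss="soft_l1",f_scale=.002).x)
for a,b in((.125,.16),(.16,.2)):
    q=P[(P[:,2]>a)&(P[:,2]<b)&(abs(np.hypot(P[:,0]-.5535,P[:,1]+.0255)-.02)<.015)]
    print("candle",len(q),least_squares(lambda p:np.hypot(q[:,0]-p[0],q[:,1]-p[1])-.02,[.5535,-.0255],loss="soft_l1",f_scale=.002).x)
q=P[(np.hypot(P[:,0]-.5535,P[:,1]+.0255)<.018)&(P[:,2]>.18)&(P[:,2]<.23)]; print("top z",np.median(q[:,2]),np.percentile(q[:,2],95))
E
```

```text
26.6 [0.49572294 0.34920131 0.14547635] 0.9974990642412094
handle top [np.float64(0.0556), np.float64(0.0555), np.float64(0.0555)]
vase [ 0.55386087 -0.02534893]
handle top [np.float64(0.0552), np.float64(0.0552), np.float64(0.0553)]
vase [ 0.5535296  -0.02576023]
candle 260 [ 0.55338883 -0.02488193]
candle 328 [ 0.5534474  -0.02502791]
top z 0.20671585120242625 0.20866849804374996
```

The scoop lies flat, the vase has not moved, and the candle is upright with its top at 0.206 m. The job is ready to hand in.

```bash
python3 -c "
from rig import manip
print(manip.sign_off())"
```

```text
the job is handed in; nothing more can be done
None
```

The job is handed in; the sign-off gave no verdict. By my last camera checks the candle stands upright on the vase's inner floor, the scoop lies empty and flat back on the dresser and the vase has not moved; all five pebbles were seen in the vase at the 50° tip.

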